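Finish packing two porcelain gift sets

ROBOT

A 6-joint arm with a two-finger parallel gripper is mounted at the origin on the work surface. World frame = base frame: x ahead of the robot, y to its left, z up, the work surface at z = 0. Lengths are in m, angles in rad, forces in N, time in s.
With the tool pointing down it reaches from about 0.4 to 0.825 m from the base axis. Payload 7 kg.
Tool frame: the origin (TCP) lies midway between the tips of the shut fingers; the grasp point (between the pads) lies 19 mm behind it; z points along the fingers, x is the direction in which the jaws open and shut, and the axes are right-handed (so a half turn about z gives the same grasp; the last joint's range is limited). The gripper opens to 88 mm and grips with 3 to 60 N. Pads are 19 mm wide; open, the fingers measure 130 mm over their backs; the gripper's body (78 mm by 193 mm) begins 47 mm behind the grasp point.
Start: joints at [1.532, 0.359, 0.012, 0, -1.224, -0.288], TCP at [0.217, 0.639, 0.227] pointing down, gripper open.
Joint ranges: [-3.07, 3.07], [-1.43, 2.12], [-1.02, 1.25], [-3.03, 1.67], [-3.05, -0], [-3.03, 3.03]. Speed limits (rad/s): [2.39, 2.39, 3.01, 3.14, 3.14, 3.14].

INTERFACE

Orientations are given as [roll, pitch, yaw] about the fixed x, y, z axes, in that order (R = Rz(yaw) Ry(pitch) Rx(roll)).
In Python, from station import status, eyes, workorder gives the robot as it stands.
- The arm moves only by the shell command python3 -m jog 'ROWS' [OPENING] [FORCE]. ROWS is JSON, a list of rows, each a list of 6 numbers: the shift along the world's x, y, z in mm, then the turn, a rotation vector about the world's x, y, z in rad. A call has 1 to 12 rows; each row shifts and turns the pose as measured when the row begins; what a row does not reach is not made up. A row lasts 1/10 s, in which the tool goes at most 50 mm and 8.59 degrees, less where a joint would pass 70% of its speed; a pose out of reach is approached as far as the arm can. A call with a gripper value outside its range is refused whole. OPENING is the opening, from 0 (shut) to 1 (fully open), set as the call begins (- or left out, the last holds). The fingers move at their own pace and stop on an object; FORCE is the grip in N (left out, the last holds). Time passes only in rows, so rows that do not move let the fingers close. It gives the time, the measured TCP pose, the force and the opening at its end, in the units of the state.
- status.get_state(): the state, without advancing time (a new reading comes with each control period).
- eyes.grab_frame(name): name is "side" or "top"; returns the picture (384x512x3 uint8, blue, green, red); there is no depth.
- eyes.calibration(name): a dict with "camera_matrix" (3x3 intrinsics, pixels), "cam_to_world" (4x4, takes a point from camera to world coordinates). Camera axes: x right, y up, looking along -z (the intrinsics and any distortion apply to the point x, -y, -z); pixel columns grow to the right and rows downward; lengths in m; the calibration is good to about 2 mm. A picture is of the moment at which its call begins. calibration takes no time and is no camera call.
- workorder.job_done(): hands the job in, once; it reports no verdict.
The state is a dict: "t": time; "q": joint angles; "qd": joint speeds; "joint_efforts": joint torques, N m; "eef_pos": TCP position; "ee_rot": TCP orientation; "force": force on the tool from outside, world axes, zero at the start; "moment": the same for the moment, N m; "width": finger opening in m.
Only numpy, scipy, OpenCV 4.12 (cv2) and the standard library are available. Lean on these libraries where they do the work, as an engineer would, in place of code of your own. Each camera call takes 0.05 s, during which the arm holds its last target. There are 200 camera calls.

TASK

Finish packing the two white foam gift trays: in the tray that holds the teapot, stand the cream jug in the well to the left of the teapot and the sugar bowl in the well to its right, with the lid on top of the sugar bowl; in the tray that holds the tall coffee pot, stand the handled mug in the well to the left of the pot and the plain beaker in the well to its right. Left and right are as seen from the robot looking out over the bench. Set each piece down in its well, upright, rather than dropping it, and leave the teapot, the coffee pot and the small standing hand stamp where they are.

Things in the scene. Friction and masses are not known exactly. Their poses are not given: they have to be found in the camera images.
- tray_tea: Fixed white foam packing tray, 110 x 320 x 40 mm (x, y, z), immovable, lying on the bench; the other tray is just like it. Three round wells, 77 mm across and 15 mm deep (well floor 25 mm above the bench, foam top 40 mm), in a row along its y axis: centres at y = +110, 0 and -110 mm. Origin: centre of the underside; +y points left as seen from the robot, -y right, within 9 degrees. This is the tray whose middle well holds the teapot.
- tray_coffee: Fixed white foam packing tray, 110 x 320 x 40 mm (x, y, z), immovable, lying on the bench; the other tray is just like it. Three round wells, 77 mm across and 15 mm deep (well floor 25 mm above the bench, foam top 40 mm), in a row along its y axis: centres at y = +110, 0 and -110 mm. Origin: centre of the underside; +y points left as seen from the robot, -y right, within 9 degrees. This is the tray whose middle well holds the coffee pot.
- teapot: Squat round white porcelain teapot with its lid on, already packed (loose, 0.55 kg, fits closely) in the middle well: 94 mm across the belly, 100 mm tall. Origin: centre of the foot; z up; spout along -x (reaches 72 mm from the axis), handle along +x (76 mm), both lying roughly across the tray.
- coffee_pot: Tall narrow white porcelain coffee pot with its lid on, already packed (loose, 0.6 kg, fits closely) in the middle well: 76 mm across, 124 mm tall. Origin: centre of the foot; z up; short spout along -x (51 mm from the axis), handle along +x (68 mm).
- creamer: Loose cream jug, white porcelain, about 0.13 kg: slender open jug, 54 mm outside diameter up to 58 mm height, then narrowing to 49 mm at the rim, 76 mm tall, with a small pouring lip on the rim along -x (38 mm from the axis, above 57 mm height) and a loop handle along +x (reaches 47 mm from the axis, between 24 and 66 mm height). Origin: centre of the underside; z up. Fingers closing along its y clear handle and lip.
- sugar_bowl: Loose sugar bowl without its lid, white porcelain, about 0.14 kg: low open round bowl, 60 mm outside diameter (53 mm at the foot), 56 mm tall, wall 4 mm (mouth 52 mm), with two small ears opposite each other along +x and -x (43 mm from the axis, 23 to 47 mm height). Origin: centre of the underside; z up. Fingers closing along its y clear the ears.
- bowl_lid: Loose lid of the sugar bowl, white porcelain, about 0.05 kg: disc 60 mm across with a tapered plug below (38 mm at the bottom, 45 mm at its top, 8 mm deep) and a round knob 18 mm across that stands on it from 18 to 38 mm height; the disc's top slopes from 11 mm height at the edge to 16 mm at the knob. Lies plug down. Origin: centre of the plug's underside; z up. On the bowl the disc rests on the rim: origin 48 mm above the bowl's origin.
- mug: Loose mug, white porcelain, about 0.16 kg: straight open mug, 60 mm outside diameter, 68 mm tall, with one loop handle along +x (reaches 51 mm from the axis, between 22 and 60 mm height) and no lip. Origin: centre of the underside; z up. Fingers closing along its y clear the handle.
- beaker: Loose beaker, white porcelain, about 0.15 kg: tall plain cup without handle, 50 mm across at the foot widening to 58 mm at the rim (56 mm at 60 mm height), 88 mm tall. Origin: centre of the underside; z up.
- stamp: Loose hand stamp standing on its foot among the ware, wooden handle, rubber foot 28 mm across, 56 mm tall; to be left standing where it is. Origin: centre of the underside; z up.
There are look-alikes about, which are no part of the job. What is shaped like the beaker but red is not meant.

How it is judged:
At the end, for the whole second after the job is handed in: Each piece at rest, upright (0.09 rad) on its own well's floor (4 mm), within 15 mm of its centre along each tray axis; lid seated on the bowl within 7 mm of its axis, 3 mm in height, 0.1 rad; pots within 15 mm and stamp within 20 mm of their starts, not tipped (0.3, 0.5 rad) (x of creamer in the frame of tray_tea between -0.015 and 0.015 m and y of creamer in the frame of tray_tea between 0.095 and 0.125 m and z of creamer in the frame of tray_tea between 0.021 and 0.029 m and angle between each of creamer, sugar_bowl, mug, beaker's own z axis and vertical below 0.09 rad and linear speed of each of creamer, sugar_bowl, mug, beaker, bowl_lid below 0.02 m/s and angular speed of each of creamer, sugar_bowl, mug, beaker, bowl_lid below 0.3 rad/s and x of sugar_bowl in the frame of tray_tea between -0.015 and 0.015 m and y of sugar_bowl in the frame of tray_tea between -0.125 and -0.095 m and z of sugar_bowl in the frame of tray_tea between 0.021 and 0.029 m and x of mug in the frame of tray_coffee between -0.015 and 0.015 m and y of mug in the frame of tray_coffee between 0.095 and 0.125 m and z of mug in the frame of tray_coffee between 0.021 and 0.029 m and x of beaker in the frame of tray_coffee between -0.015 and 0.015 m and y of beaker in the frame of tray_coffee between -0.125 and -0.095 m and z of beaker in the frame of tray_coffee between 0.021 and 0.029 m and z of bowl_lid in the frame of sugar_bowl between 0.045 and 0.051 m and horizontal distance between bowl_lid and sugar_bowl below 0.007 m and angle between bowl_lid's own z axis and vertical below 0.1 rad and not (distance of any of teapot, coffee_pot from where it was at the start of the episode above 0.015 m or angle between any of teapot, coffee_pot's own z axis and vertical above 0.3 rad or distance of stamp from where it was at the start of the episode above 0.02 m or angle between stamp's own z axis and vertical above 0.5 rad)); the robot touches nothing.
It fails at once if a piece was dropped (fell free by more than about 25 mm) ((linear speed of creamer above 0.7 m/s and contact force between creamer and the fingers below 0.02 N) or (linear speed of sugar_bowl above 0.7 m/s and contact force between sugar_bowl and the fingers below 0.02 N) or (linear speed of mug above 0.7 m/s and contact force between mug and the fingers below 0.02 N) or (linear speed of beaker above 0.7 m/s and contact force between beaker and the fingers below 0.02 N) or (linear speed of bowl_lid above 0.7 m/s and contact force between bowl_lid and the fingers below 0.02 N and contact force between bowl_lid and sugar_bowl below 0.01 N)).
It fails at once if the teapot, the coffee pot or the hand stamp was shifted (15, 15, 20 mm) or knocked over (distance of any of teapot, coffee_pot from where it was at the start of the episode above 0.015 m or angle between any of teapot, coffee_pot's own z axis and vertical above 0.3 rad or distance of stamp from where it was at the start of the episode above 0.02 m or angle between stamp's own z axis and vertical above 0.5 rad).
It also fails if it takes over 109 s, if anything falls off the work surface, if the arm or the gripper's body presses on something with over 40 N, if the wrist force passes 120 N, or if a joint passes its speed limit or range.

## Working session

There is one attempt and no reset: what is moved stays moved. The work goes in short steps, Python scripts to look and compute and a shell command to move; the robot and the scene stay as the last step left them, time stands still between calls to the robot, and variables do not carry over. Pictures are saved under pics/ and viewed, about 12 in all and at most 16, crops included, and the job is handed in when it is done.

```bash
mkdir -p pics; cat > h.py <<'E'
import numpy as np, cv2
from station import status, eyes, workorder
def snap(n,f,crop=None,s=1):
    im=eyes.grab_frame(n); cv2.imwrite('pics/raw_'+f,im)
    if crop: a,b,c,d=crop; im=im[b:d,a:c]
    if s!=1: im=cv2.resize(im,None,fx=s,fy=s,interpolation=cv2.INTER_CUBIC)
    cv2.imwrite('pics/'+f,im)
def ray(n,u,v):
    c=eyes.calibration(n);K=np.array(c['camera_matrix']);T=np.array(c['cam_to_world'])
    d=np.linalg.inv(K)@[u,v,1]; d=T[:3,:3]@[d[0],-d[1],-d[2]]
    return T[:3,3],d
def onz(n,u,v,z):
    o,d=ray(n,u,v); return (o+d*(z-o[2])/d[2])
def pix(n,p):
    c=eyes.calibration(n);K=np.array(c['camera_matrix']);T=np.array(c['cam_to_world'])
    q=T[:3,:3].T@(np.array(p)-T[:3,3]); q=K@[q[0],-q[1],-q[2]]; return q[:2]/q[2]
E
python3 - <<'E'
from h import *
snap('top','t0.png',s=1.55);snap('side','s0.png',s=1.55)
for n in('top','side'):
    c=eyes.calibration(n);print(n,{k:np.round(v,3).tolist() if not isinstance(v,str) else v for k,v in c.items()})
print(status.get_state())
E
```

```text
top {'camera_matrix': [[453.01, 0.0, 258.397], [0.0, 453.01, 195.59], [0.0, 0.0, 1.0]], 'cam_to_world': [[0.019, 0.984, -0.176, 0.255], [-1.0, 0.018, -0.003, 0.059], [-0.0, 0.176, 0.984, 1.132], [0.0, 0.0, 0.0, 1.0]]}
side {'camera_matrix': [[405.16, 0.0, 256.759], [0.0, 405.16, 188.176], [0.0, 0.0, 1.0]], 'cam_to_world': [[0.981, 0.125, -0.149, 0.278], [-0.194, 0.662, -0.724, -0.836], [0.009, 0.739, 0.674, 0.864], [0.0, 0.0, 0.0, 1.0]]}
{'t': 0.1, 'q': array([ 1.53212725e+00,  3.59309828e-01,  1.11245073e-02, -3.08196664e-04,
       -1.22408794e+00, -2.88089709e-01]), 'qd': array([-0.00125481, -0.00069995,  0.00174676,  0.00118394,  0.00086593,
       -0.00160574]), 'joint_efforts': array([-1.70620930e-03, -5.84164095e+01,  2.93751669e+01,  7.01549873e+00,
        1.02201567e-02, -5.37070139e-05]), 'eef_pos': array([0.2165498 , 0.63884786, 0.22570864]), 'ee_rot': array([-3.14145079e+00, -1.49838725e-03, -1.89766016e+00]), 'force': array([-0.82433029, -0.54807017, -0.46111075]), 'moment': array([0.00334226, 0.00686012, 0.03210056]), 'width': 0.08766201986569787}
```

View pics/t0.png

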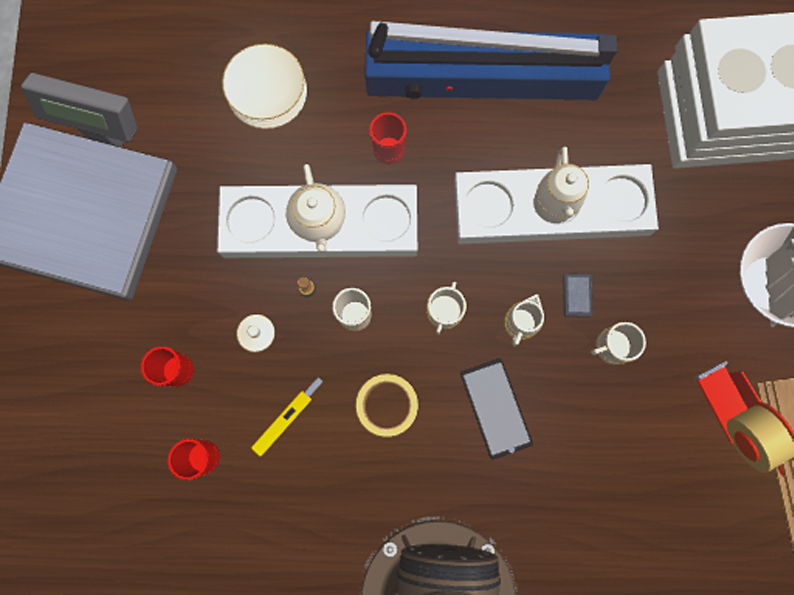

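View pics/s0.png

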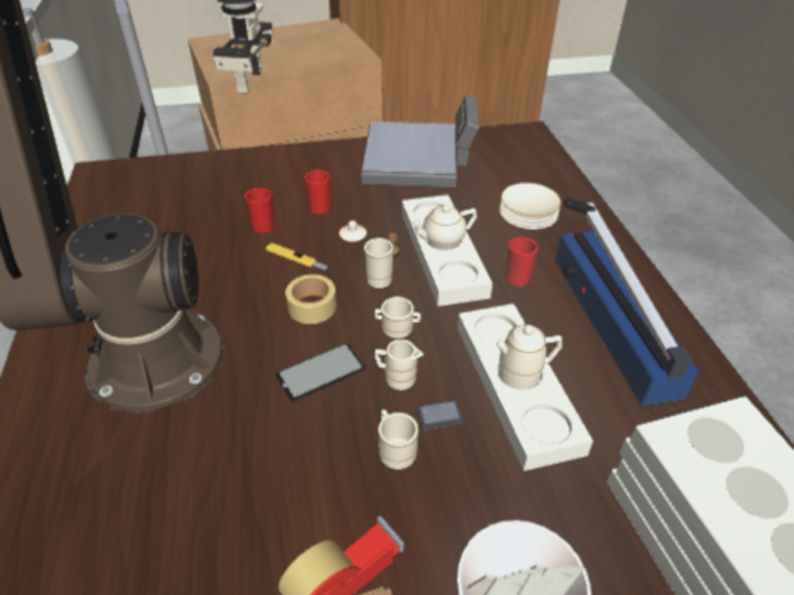

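The top view shows the tea tray on the left (scaled px 318,220) and the coffee tray on the right (557,203). The loose pieces are the lid (256,332), stamp (306,287), beaker (352,308), sugar bowl (446,307), creamer (525,320) and mug (624,343). The side view agrees.

```bash
python3 - <<'E'
from h import *
im=cv2.imread('pics/raw_t0.png')
c=im[165:245,145:425]; cv2.imwrite('pics/t0c.png',cv2.resize(c,None,fx=2.85,fy=2.85,interpolation=cv2.INTER_CUBIC))
im2=cv2.imread('pics/raw_s0.png')
hsv=cv2.cvtColor(im,cv2.COLOR_BGR2HSV)
m=((hsv[...,1]<75)&(hsv[...,2]>110)).astype(np.uint8)
n,l,st,ce=cv2.connectedComponentsWithStats(m)
for i in range(1,n):
    if st[i,4]>150: print('top',st[i].tolist(),ce[i].round(1))
# tray tops: bright low saturation
g=((hsv[...,1]<25)&(hsv[...,2]>215)).astype(np.uint8)
for lab,(a,b) in dict(tea=(135,275),cof=(290,430)).items():
    s=np.zeros_like(g); s[95:170,a:b]=g[95:170,a:b]
    s=cv2.morphologyEx(s,cv2.MORPH_OPEN,np.ones((2,2)))
    cs,_=cv2.findContours(s,cv2.RETR_EXTERNAL,cv2.CHAIN_APPROX_NONE)
    k=max(cs,key=cv2.contourArea); r=cv2.minAreaRect(cv2.convexHull(k)); bx=cv2.boxPoints(r)
    print(lab,cv2.contourArea(k),[onz('top',*p,.04)[:2].round(4).tolist() for p in bx], np.mean([onz('top',*p,.04)[:2] for p in bx],0))
    print(bx.round(1).tolist())
E
```

```text
top [0, 0, 14, 107, 770] [ 4.1 36.5]
top [451, 8, 61, 80, 4140] [483.6  45.4]
top [239, 13, 147, 21, 1223] [314.5  23.5]
top [441, 22, 71, 72, 569] [460.1  67.9]
top [144, 29, 54, 54, 2222] [170.4  55. ]
top [429, 39, 83, 69, 508] [449.7  82.4]
top [14, 47, 68, 26, 671] [48.1 59.2]
top [0, 79, 111, 112, 8755] [ 50.  133.4]
top [447, 91, 65, 9, 182] [477.9  94.9]
top [294, 94, 131, 63, 5788] [357.8 130.5]
top [140, 106, 130, 60, 5923] [204.9 141.8]
top [477, 144, 35, 67, 1086] [492.1 173.3]
top [366, 178, 15, 24, 306] [373.  189.6]
top [276, 182, 25, 34, 470] [287.4 197.7]
top [214, 186, 26, 27, 500] [226.7 198.5]
top [330, 190, 21, 33, 357] [339.1 205. ]
top [153, 203, 24, 24, 455] [164.6 214.4]
top [382, 208, 35, 25, 374] [400.5 220.9]
top [299, 234, 43, 60, 1432] [319.9 263.5]
top [234, 337, 98, 47, 1076] [275.6 356. ]
tea 2004.0 [[0.6392, 0.1836], [0.6419, 0.0398], [0.5354, 0.0382], [0.5327, 0.1797]] [0.58727734 0.11033259]
[[212.0, 121.0], [269.0, 121.0], [269.0, 162.0], [212.0, 162.0]]
cof 4273.0 [[0.6668, -0.0264], [0.6876, -0.3494], [0.5783, -0.349], [0.5581, -0.0314]] [ 0.62270725 -0.18905811]
[[295.29998779296875, 112.0999984741211], [422.5, 106.5], [424.3999938964844, 148.10000610351562], [297.1000061035156, 153.60000610351562]]
```

View pics/t0c.png

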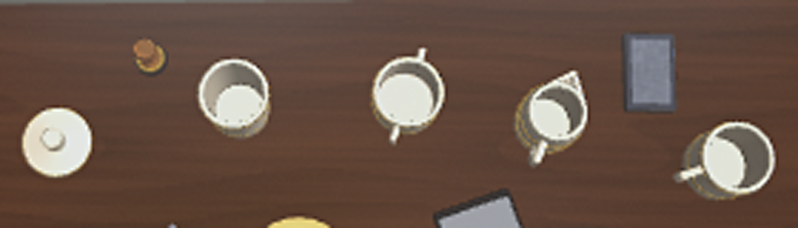

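The crop shows the rim centres at beaker (235,94), sugar bowl (409,94), creamer (557,113), mug (738,158), and the lid disc at (57,142). I'll cast these to points and check them by projecting them into both views.

```bash
cat > meas.py <<'E'
from h import *
im=cv2.imread('pics/raw_t0.png');ims=cv2.imread('pics/raw_s0.png')
hsv=cv2.cvtColor(im,cv2.COLOR_BGR2HSV)
m=((hsv[...,1]<75)&(hsv[...,2]>110)).astype(np.uint8)
n,l,st,ce=cv2.connectedComponentsWithStats(m)
tr={}
for lab,(u,v) in dict(tea=(205,142),cof=(358,130)).items():
    i=min(range(1,n),key=lambda i:np.hypot(*(ce[i]-[u,v])))
    ys,xs=np.nonzero(l==i); P=np.array([onz('top',x,y,.04)[:2] for x,y in zip(xs,ys)])
    # left/right ends: tray end midpoints through hull; upper edge line away from pot parts
    up=[]
    for x in range(xs.min()+4,xs.max()-3):
        if abs(x-u)<18: continue
        up.append(onz('top',x,ys[xs==x].min()-.5,.04)[:2])
    up=np.array(up); a=np.polyfit(up[:,1],up[:,0],1); yaw=-np.arctan(a[0])
    ex=np.array([np.cos(yaw),np.sin(yaw)]);ey=np.array([-ex[1],ex[0]])
    s=P@ey; t=np.mean([np.percentile(s,.3),np.percentile(s,99.7)])
    d=np.median(up@ex)-.055
    tr[lab]=(d*ex+t*ey,yaw,s.max()-s.min()); print(lab,tr[lab])
    for k in(.11,0,-.11): print('  well',(d*ex+(t+k)*ey).round(4))
C=dict(beaker=(235,94,.088,.029,.025),sugar=(409,94,.056,.03,.0265),creamer=(557,113,.076,.0245,.027),mug=(738,158,.068,.03,.03),lid=(57,142,.012,.03,.03),stamp=(150,60,.004,.014,.014))
W={}
for k,(u,v,z,r,rf) in C.items():
    p=onz('top',145+(u+.5)/2.85-.5,165+(v+.5)/2.85-.5,z); W[k]=p; print(k,p.round(4))
S=3
def draw(n,img,f,crop):
    a,b,c,d=crop; o=cv2.resize(img[b:d,a:c],None,fx=S,fy=S,interpolation=cv2.INTER_CUBIC)
    def ring(x,y,z,r,col):
        t=np.linspace(0,2*np.pi,40); q=np.array([pix(n,(x+r*np.cos(w),y+r*np.sin(w),z)) for w in t])
        cv2.polylines(o,[np.int32((q-[a,b]+.5)*S)],True,col,1)
    for k,(u,v,z,r,rf) in C.items():
        ring(W[k][0],W[k][1],z,r,(0,0,255)); ring(W[k][0],W[k][1],0,rf,(255,0,0))
    for c0,yaw,_ in tr.values():
        for t in(.11,0,-.11): ring(c0[0]-np.sin(yaw)*t,c0[1]+np.cos(yaw)*t,.04,.0385,(0,160,0))
    cv2.imwrite(f,o)
draw('top',im,'pics/ovt.png',(145,100,411,245))
S=2.8
draw('side',ims,'pics/ovs.png',(200,120,390,310))
E
python3 meas.py
```

```text
Traceback (most recent call last):
  File "meas.py", line 9, in <module>
    ys,xs=np.nonzero(l==i); P=np.array([onz('top',x,y,.04)[:2] for x,y in zip(xs,ys)])
                                        ~~~^^^^^^^^^^^^^^^
  File "h.py", line 13, in onz
    o,d=ray(n,u,v); return (o+d*(z-o[2])/d[2])
        ~~~^^^^^^^
  File "h.py", line 9, in ray
    c=eyes.calibration(n);K=np.array(c['camera_matrix']);T=np.array(c['cam_to_world'])
ValueError: time passes only in moves, steps and waits
```

Too many calibration calls; I'll cache it.

```bash
sed -i "s/^def snap/_c={}\ndef cal(n):\n    if n not in _c: _c[n]=eyes.calibration(n)\n    return _c[n]\ndef snap/; s/c=eyes.calibration(n);/c=cal(n);/" h.py; python3 meas.py
```

```text
tea (array([0.58918437, 0.20014082]), np.float64(0.030646976326549724), np.float64(0.32263178902411854))
  well [0.5858 0.3101]
  well [0.5892 0.2001]
  well [0.5926 0.0902]
cof (array([ 0.62636252, -0.18507169]), np.float64(0.06337264615745539), np.float64(0.3239624770703953))
  well [ 0.6194 -0.0753]
  well [ 0.6264 -0.1851]
  well [ 0.6333 -0.2949]
beaker [0.4353 0.1358 0.088 ]
sugar [ 0.4436 -0.009   0.056 ]
creamer [ 0.4264 -0.1305  0.076 ]
mug [ 0.3927 -0.2815  0.068 ]
lid [0.4029 0.2958 0.012 ]
stamp [0.4791 0.2187 0.004 ]
```

View pics/ovt.png

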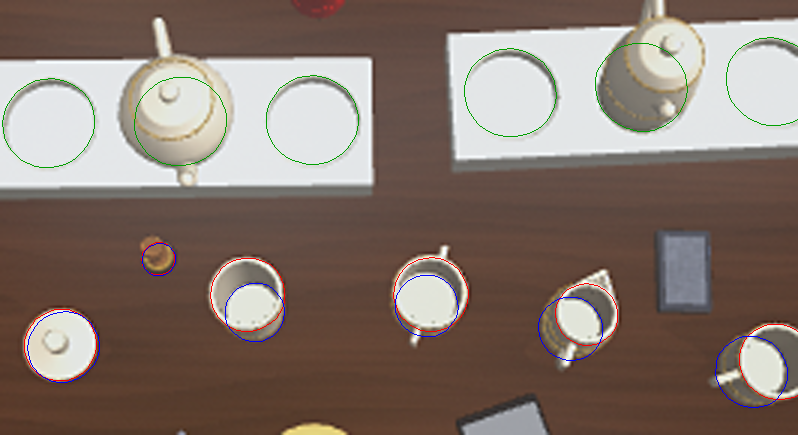

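View pics/ovs.png

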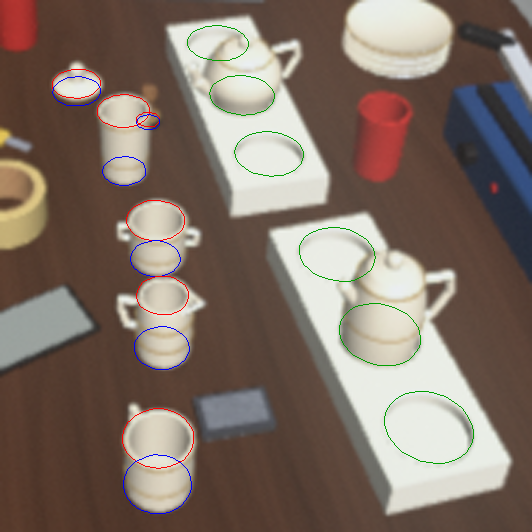

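Rims and wells line up in both views, to within about 2 mm. I'll start with the sugar bowl, moving to above it with the jaw axis at about 73°.

```bash
python3 -m jog '[[16,-46,0,0,0,0],[16,-46,0,0,0,0],[16,-46,0,0,0,0],[16,-46,0,0,0,0],[16,-46,0,0,0,0],[16,-46,0,0,0,0],[16,-46,0,0,0,0],[16,-46,0,0,0,0],[16,-46,0,0,0,0],[16,-46,0,0,0,0],[16,-46,0,0,0,0],[16,-46,0,0,0,0]]' 1 15
```

```text
t: 1.3
eef_pos: [0.4058, 0.0735, 0.2197]
ee_rot: [-3.14, -0.007, -1.888]
force: [2.4, 0.4, -0.7]
width: 0.0876
```

```bash
python3 -m jog '[[19,-41,-20,0,0,0.02],[19,-41,-20,0,0,0],[0,0,-40,0,0,0],[0,0,-20,0,0,0],[0,0,0,0,0,0]]'
```

```text
t: 1.8
eef_pos: [0.4445, -0.0183, 0.1182]
ee_rot: [-3.137, -0.004, -1.879]
force: [0.2, -0.3, 0.6]
width: 0.0874
```

```bash
python3 -m jog '[[-1,9,-30,0,0,0],[0,0,-30,0,0,0],[0,0,-25,0,0,0],[0,0,-10,0,0,0],[0,0,0,0,0,0]]'; python3 - <<'E'
from h import *
snap('side','a1.png',(200,120,400,280),3.5)
E
```

```text
t: 2.3
eef_pos: [0.4466, -0.0066, 0.0249]
ee_rot: [-3.132, -0.002, -1.875]
force: [-0.3, -0.2, 0.2]
width: 0.0873
```

View pics/a1.png

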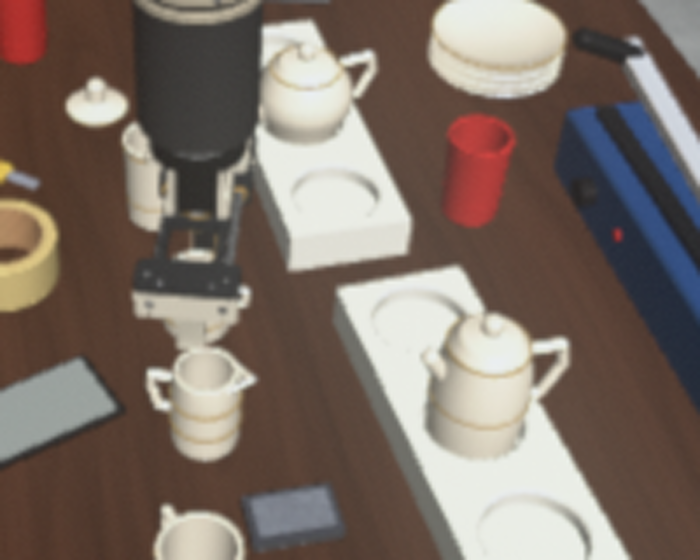

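The fingers straddle the bowl, near finger at about (195,335). I'll close on it.

```bash
python3 -m jog '[[-2,-2,-3,0,0,0],[0,0,0,0,0,0],[0,0,0,0,0,0],[0,0,0,0,0,0],[0,0,0,0,0,0],[0,0,0,0,0,0]]' 0 20; python3 -m jog '[[0,0,15,0,0,0],[0,0,30,0,0,0],[0,0,40,0,0,0],[0,0,0,0,0,0]]'
```

```text
t: 2.95
eef_pos: [0.4475, -0.007, 0.0264]
ee_rot: [-3.125, 0.004, -1.873]
force: [-0.1, 0.1, -0.5]
width: 0.0602
t: 3.35
eef_pos: [0.4459, -0.0079, 0.1132]
ee_rot: [-3.129, 0.0, -1.874]
force: [1.9, 0.8, -0.6]
width: 0.0606
```

```bash
python3 -m jog '[[17,11,0,0,0,-0.145],[17,11,0,0,0,-0.145],[17,11,0,0,0,-0.145],[17,11,0,0,0,-0.145],[17,11,0,0,0,-0.145],[17,11,0,0,0,-0.145],[17,11,0,0,0,-0.145],[17,11,0,0,0,-0.145],[0,0,0,0,0,-0.08],[0,0,0,0,0,0]]'
```

```text
t: 4.35
eef_pos: [0.5842, 0.0828, 0.1084]
ee_rot: [-3.128, -0.002, 3.124]
force: [-0.3, 0.0, -1.1]
width: 0.0605
```

```bash
python3 -m jog '[[9,4,-20,0,0,0],[0,0,-20,0,0,0],[0,0,0,0,0,0]]'; python3 - <<'E'
from h import *
snap('top','a2.png',(190,90,310,180),5)
E
```

```text
t: 4.65
eef_pos: [0.5927, 0.0865, 0.0665]
ee_rot: [-3.128, -0.002, 3.132]
force: [0.2, -0.3, -1.0]
width: 0.0603
```

View pics/a2.png

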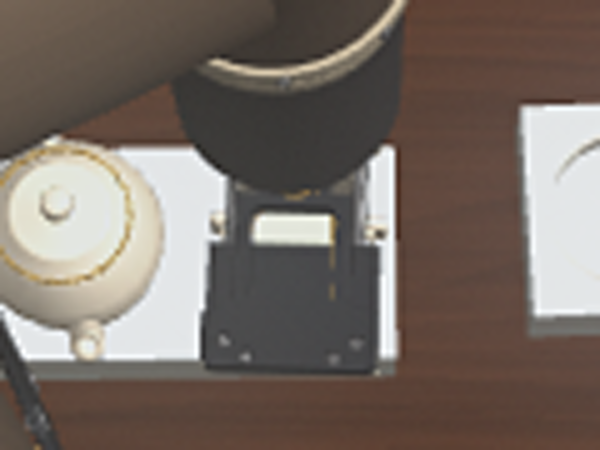

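```bash
python3 -c "
from h import *
print(onz('top',248.9,134.7,.08))"; python3 -m jog '[[0,0,-6,0,0,0],[0,0,-4,0,0,0],[0,0,-3,0,0,0],[0,0,0,0,0,0]]'
```

```text
[0.59212402 0.08858273 0.08      ]
t: 5.1
eef_pos: [0.5944, 0.0869, 0.0567]
ee_rot: [-3.129, 0.003, 3.135]
force: [0.1, -0.3, -2.1]
width: 0.0607
```

```bash
python3 -m jog '[[0,0,-4,0,0,0],[0,0,-2,0,0,0],[0,0,0,0,0,0]]'; python3 -m jog '[[0,0,-2,0,0,0],[0,0,-1,0,0,0],[0,0,0,0,0,0]]'
```

```text
t: 5.4
eef_pos: [0.5949, 0.0871, 0.0511]
ee_rot: [-3.13, 0.004, 3.135]
force: [0.2, -0.4, -1.5]
width: 0.0603
t: 5.7
eef_pos: [0.5952, 0.0873, 0.0513]
ee_rot: [-3.13, 0.006, 3.136]
force: [0.8, -0.2, -1.0]
width: 0.0601
```

```bash
python3 -m jog '[[0,0,-4,0,0,0],[0,0,0,0,0,0]]'
```

```text
t: 5.9
eef_pos: [0.5959, 0.0876, 0.0499]
ee_rot: [-3.13, 0.008, 3.138]
force: [-0.4, -0.5, -1.1]
width: 0.0609
```

```bash
python3 -m jog '[[-2,0,-4,0,0,0],[0,0,0,0,0,0]]';python3 -m jog '[[0,0,-4,0,0,0],[0,0,0,0,0,0]]'
```

```text
t: 6.1
eef_pos: [0.5967, 0.0881, 0.0488]
ee_rot: [-3.131, 0.014, 3.139]
force: [0.7, -0.4, -0.4]
width: 0.0606
t: 6.3
eef_pos: [0.5975, 0.0882, 0.0469]
ee_rot: [-3.131, 0.016, 3.14]
force: [-0.8, 0.5, -0.8]
width: 0.0607
```

```bash
python3 - <<'E'
from h import *
snap('side','a3.png',(240,120,360,210),5)
s=status.get_state();print(s['eef_pos'],s['force'],s['moment'],s['q'])
E
```

```text
[0.59756101 0.08825888 0.04676477] [ 0.12294992 -0.61680232 -0.62185192] [ 0.17367559  0.01181429 -0.04395714] [ 0.48075548  0.406858   -0.38462061  0.02409733 -0.77028638 -0.49932547]
```

View pics/a3.png

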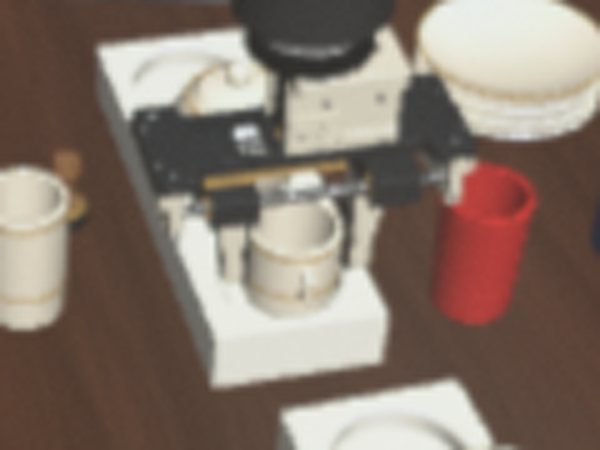

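```bash
python3 -c "
from h import *
for z in(.081,.076,.086): print(onz('side',298.1,165.1,z))
for z in (.081,.085,.077):print([pix('side',(.5945,.0885+d,z)).round(1) for d in(0,-.03)], ((pix('side',(.5945,.0885-.030,z))+.5-[240,120])*5).round())"; python3 -m jog '[[-2,0,-4,0,0,0],[0,0,0,0,0,0]]'
```

```text
[0.59591687 0.08471345 0.081     ]
[0.59794904 0.09059279 0.076     ]
[0.5938847 0.0788341 0.086    ]
[array([297.3, 164.4]), array([300. , 170.6])] [302. 255.]
[array([297.4, 163.4]), array([300.1, 169.5])] [303. 250.]
[array([297.2, 165.4]), array([299.9, 171.6])] [302. 260.]
t: 6.55
eef_pos: [0.598, 0.0885, 0.0454]
ee_rot: [-3.131, 0.021, -3.141]
force: [0.7, -1.2, -1.7]
width: 0.0606
```

```bash
python3 -m jog '[[-3,0,1,0,-0.02,0],[0,0,0,0,0,0]]'; python3 -m jog '[[0,0,0,0,0,0],[0,0,0,0,0,0],[0,0,0,0,0,0],[0,0,0,0,0,0]]' 1;  python3 -m jog '[[0,0,40,0,0,0],[0,0,45,0,0,0],[0,0,45,0,0,0],[0,0,10,0,0,0]]'
```

```text
t: 6.75
eef_pos: [0.5948, 0.0884, 0.0455]
ee_rot: [-3.131, 0.041, -3.141]
force: [-3.6, 0.3, 5.7]
width: 0.0607
t: 7.15
eef_pos: [0.5951, 0.0885, 0.0442]
ee_rot: [-3.131, 0.039, -3.141]
force: [0.0, -0.3, -0.1]
width: 0.0851
t: 7.55
eef_pos: [0.5928, 0.0871, 0.1851]
ee_rot: [-3.127, 0.031, -3.142]
force: [0.9, -0.7, -0.7]
width: 0.0875
```

Releasing the bowl was gentle. I'll look at it while moving to the lid.

```bash
python3 -m jog '[[-32,35,0,0.014,0.031,0],[-32,35,0,0,0,0],[-32,35,0,0,0,0],[-32,35,0,0,0,0],[-32,35,-10,0,0,0],[-30,35,-20,0,0,0],[0,0,0,0,0,0]]';  python3 - <<'E'
from h import *
snap('side','a4.png',(190,110,350,230),4)
E
```

```text
t: 8.25
eef_pos: [0.3993, 0.303, 0.1578]
ee_rot: [3.135, 0.006, 3.136]
force: [0.3, -0.8, 0.1]
width: 0.0876
```

View pics/a4.png

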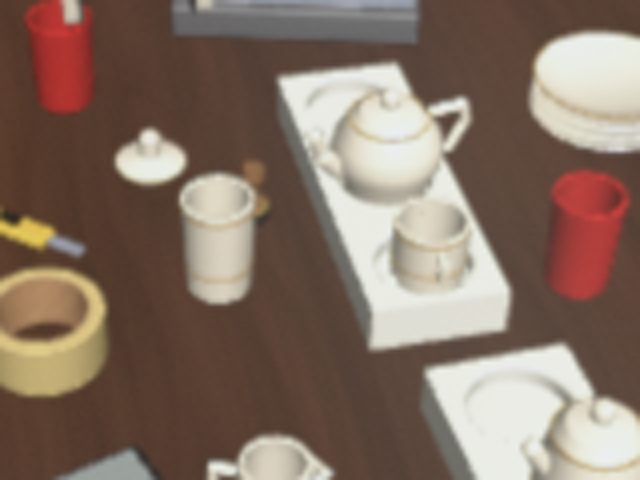

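```bash
python3 - <<'E'
from h import *
print(onz('top',163.5,213.5,.036),onz('side',190+150/4-.5,110+136/4-.5,.036),onz('side',297.25,164.75,.081))
snap('top','a5.png',(190,90,310,180),5)
E
```

```text
[0.40210823 0.29376528 0.036     ] [0.40457222 0.29669603 0.036     ] [0.59380659 0.08683635 0.081     ]
```

View pics/a5.png

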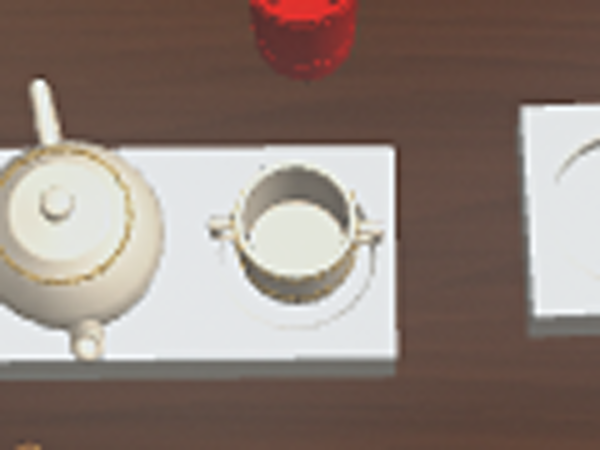

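```bash
python3 -m jog '[[4,-8,-38,0.006,0.006,0],[0,0,-35,0,0,0],[0,0,-25,0,0,0],[0,0,-15,0,0,0],[0,0,0,0,0,0]]'
```

```text
t: 8.85
eef_pos: [0.4113, 0.2916, 0.0456]
ee_rot: [3.124, 0.006, 3.13]
force: [-0.5, 0.5, -0.0]
width: 0.0881
```

```bash
python3 -m jog '[[-7,3,-8,-0.017,0.006,0],[-1,0,-6,0,0,0],[0,0,-4,0,0,0],[0,0,0,0,0,0]]'
```

```text
t: 9.25
eef_pos: [0.4052, 0.2951, 0.0285]
ee_rot: [3.14, 0.002, 3.128]
force: [0.2, -0.5, -1.6]
width: 0.0878
```

```bash
python3 -m jog '[[-2,0,-6,0,0,0],[-1,0,-3,0,0,0],[0,0,0,0,0,0]]'
```

```text
t: 9.55
eef_pos: [0.4023, 0.2958, 0.0198]
ee_rot: [3.138, 0.003, 3.128]
force: [-0.1, 0.4, -0.1]
width: 0.0877
```

```bash
python3 -m jog '[[0,0,1,0,0,0],[0,0,0,0,0,0],[0,0,0,0,0,0],[0,0,0,0,0,0],[0,0,0,0,0,0],[0,0,0,0,0,0],[0,0,0,0,0,0],[0,0,0,0,0,0],[0,0,0,0,0,0]]' 0 15
```

```text
t: 10.45
eef_pos: [0.4025, 0.2962, 0.0215]
ee_rot: [3.137, 0.003, 3.129]
force: [-0.0, 0.8, -0.3]
width: 0.0211
```

```bash
python3 -m jog '[[0,0,0,0,0,0],[0,0,0,0,0,0],[0,0,0,0,0,0]]'; python3 -m jog '[[0,0,15,0,0,0],[0,0,30,0,0,0],[0,0,40,0,0,0],[0,0,40,0,0,0],[0,0,10,0,0,0]]'
```

```text
t: 10.75
eef_pos: [0.4025, 0.2962, 0.0214]
ee_rot: [3.137, 0.003, 3.129]
force: [0.4, 0.2, 0.0]
width: 0.0175
t: 11.25
eef_pos: [0.4006, 0.2932, 0.1583]
ee_rot: [-3.139, -0.001, 3.128]
force: [0.6, 0.6, 0.1]
width: 0.0171
```

```bash
python3 -m jog '[[32,-34,0,0,0,0],[32,-34,0,0,0,0],[32,-34,0,0,0,0],[32,-34,0,0,0,0],[32,-34,0,0,0,0],[20,-20,0,0,0,0],[0,0,0,0,0,0]]'; python3 - <<'E'
from h import *
snap('top','a6.png',(190,90,310,180),5)
E
```

```text
t: 11.95
eef_pos: [0.5855, 0.0981, 0.1587]
ee_rot: [3.138, 0.001, 3.135]
force: [0.3, 0.9, -1.0]
width: 0.0171
```

View pics/a6.png

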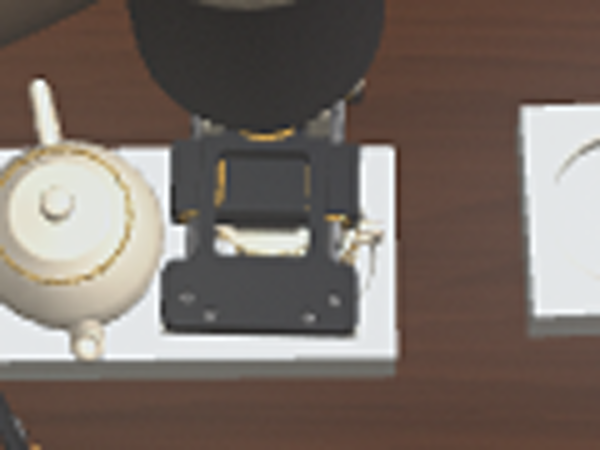

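```bash
python3 -m jog '[[8,-10,-20,0,0,0],[0,0,-15,0,0,0],[0,0,0,0,0,0]]'; python3 - <<'E'
from h import *
snap('side','a7.png',(260,130,340,190),8)
E
```

```text
t: 12.3
eef_pos: [0.5909, 0.0894, 0.1216]
ee_rot: [3.138, -0.001, 3.135]
force: [-0.7, -0.7, -0.3]
width: 0.0172
```

View pics/a7.png

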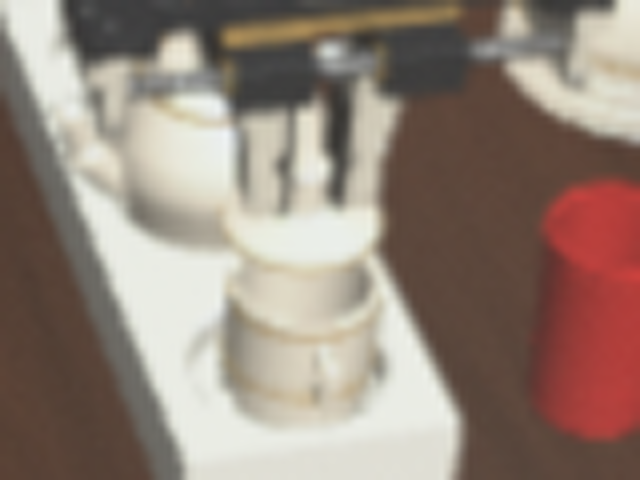

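```bash
python3 -c "
from h import *
f=lambda p:((pix('side',p)+.5-[260,130])*8).round()
for n,x,y,z in(('bowl',.594,.0877,.081),('lid',.5909,.0887,.109)):
  t=np.linspace(0,6.28,60);q=np.array([f((x+.03*np.cos(a),y+.03*np.sin(a),z)) for a in t]);print(n,q.min(0),q.max(0),f((x,y,z)))"
```

```text
bowl [224. 232.] [380. 331.] [302. 281.]
lid [219. 174.] [379. 272.] [299. 222.]
```

```bash
python3 -m jog '[[2,-2,-10,0,0,0],[0,0,-8,0,0,0],[0,0,0,0,0,0]]'
```

```text
t: 12.65
eef_pos: [0.5935, 0.0893, 0.105]
ee_rot: [3.137, 0.002, 3.138]
force: [0.1, 0.4, -0.3]
width: 0.017
```

```bash
python3 -m jog '[[0,-2,-4,0,0,0],[0,0,-3,0,0,0],[0,0,0,0,0,0]]';python3 -m jog '[[-1,0,-3,0,0,0],[0,0,0,0,0,0]]'
```

```text
t: 12.95
eef_pos: [0.5937, 0.0877, 0.0981]
ee_rot: [3.136, 0.003, 3.139]
force: [-0.2, -1.0, 0.1]
width: 0.017
t: 13.15
eef_pos: [0.5927, 0.0876, 0.0951]
ee_rot: [3.136, 0.004, 3.139]
force: [-0.3, -0.6, -0.3]
width: 0.0176
```

```bash
python3 -m jog '[[0,0,-2,0,0,0],[0,0,0,0,0,0]]'; python3 -m jog '[[0,0,-2,0,0,0],[0,0,0,0,0,0]]'
```

```text
t: 13.35
eef_pos: [0.5938, 0.0878, 0.0948]
ee_rot: [3.136, 0.006, 3.139]
force: [0.7, 0.1, -0.8]
width: 0.0172
t: 13.55
eef_pos: [0.5948, 0.088, 0.0947]
ee_rot: [3.136, 0.009, 3.14]
force: [0.3, 0.9, 0.2]
width: 0.0174
```

Contact came at z 0.0948 against 0.0944 expected, so the lid is seated. I'll back off slightly and open.

```bash
python3 -m jog '[[-1,0,0,0,0.009,0],[0,0,0,0,0,0],[0,0,0,0,0,0],[0,0,0,0,0,0],[0,0,0,0,0,0],[0,0,0,0,0,0]]' 0.6;  python3 -m jog '[[0,0,30,0,0,0],[0,0,40,0,0,0],[0,0,40,0,0,0],[0,0,0,0,0,0]]' 1; python3 -m jog '[[-23,-30,0,0,0,0.145],[-23,-30,0,0,0,0.145],[-23,-30,0,0,0,0.145],[-23,-30,0,0,0,0.145],[-23,-30,0,0,0,0.145],[-23,-30,0,0,0,0.145],[-23,-30,0,0,0,0.145],[0,0,0,0,0,0.145],[0,0,0,0,0,0]]'
 python3 - <<'E'
from h import *
for n,c in(('top',(210,100,290,160)),('side',(260,130,340,190))):
    im=eyes.grab_frame(n);a,b,x,y=c;cv2.imwrite('pics/b_%s.png'%n,cv2.resize(im[b:y,a:x],None,fx=5,fy=5,interpolation=cv2.INTER_CUBIC))
cv2.imwrite('pics/b.png',np.hstack([cv2.imread('pics/b_top.png'),cv2.imread('pics/b_side.png')]))
E
```

```text
t: 14.15
eef_pos: [0.5936, 0.0879, 0.0939]
ee_rot: [3.136, -0.002, 3.14]
force: [0.1, -0.3, 0.1]
width: 0.052
t: 14.55
eef_pos: [0.5919, 0.087, 0.2058]
ee_rot: [3.138, -0.006, 3.14]
force: [0.7, 0.1, -0.6]
width: 0.0791
t: 15.45
eef_pos: [0.4244, -0.1287, 0.2064]
ee_rot: [3.14, -0.0, -1.947]
force: [1.0, -0.8, -0.3]
width: 0.0878
```

View pics/b.png

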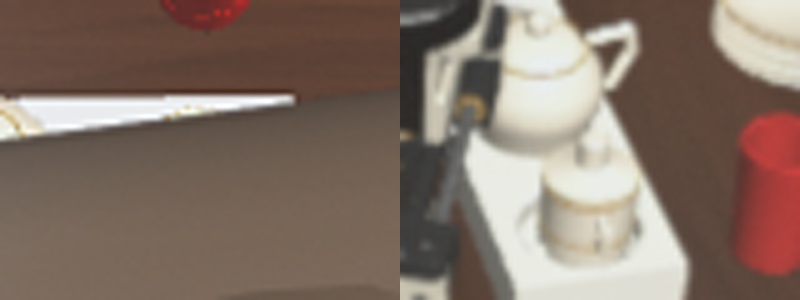

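The lid sits level on the bowl in the side view, with the knob at (593,150). Next is the creamer; the jaw axis is already at about 68°.

```bash
python3 -m jog '[[2,-2,-35,0,0,0.02],[0,0,-40,0,0,0],[0,0,-35,0,0,0],[0,0,-25,0,0,0],[0,0,-10,0,0,0],[0,0,0,0,0,0]]'
```

```text
t: 16.15
eef_pos: [0.4311, -0.1269, 0.0572]
ee_rot: [-3.139, 0.001, -1.951]
force: [0.0, 0.7, 0.8]
width: 0.0875
```

```bash
python3 -m jog '[[-4,-3,-18,0,0,0],[-1,0,-9,0,0,0],[-1,0,-6,0,0,0],[0,0,0,0,0,0]]'
```

```text
t: 16.55
eef_pos: [0.4282, -0.1284, 0.0245]
ee_rot: [-3.137, 0.002, -1.955]
force: [-0.4, 0.6, -0.5]
width: 0.0873
```

```bash
python3 -m jog '[[-2,-2,0,0,0,0],[0,0,0,0,0,0],[0,0,0,0,0,0],[0,0,0,0,0,0],[0,0,0,0,0,0],[0,0,0,0,0,0]]' 0 20; python3 -m jog '[[0,0,15,0,0,0],[0,0,30,0,0,0],[0,0,40,0,0,0],[0,0,40,0,0,0],[0,0,0,0,0,0]]'
```

```text
t: 17.15
eef_pos: [0.4282, -0.1303, 0.0269]
ee_rot: [-3.133, 0.004, -1.955]
force: [-0.1, -0.9, -0.5]
width: 0.0542
t: 17.65
eef_pos: [0.4254, -0.1307, 0.155]
ee_rot: [-3.138, 0.001, -1.956]
force: [1.0, 0.4, -1.8]
width: 0.0546
```

```bash
python3 -m jog '[[5,36,25,0,0,0],[5,36,20,0,0,0],[13,36,0,0,0,-0.145],[13,36,0,0,0,-0.145],[14,37,0,0,0,-0.145],[15,37,0,0,0,-0.145],[15,37,0,0,0,-0.145],[16,37,0,0,0,-0.145],[16,37,0,0,0,-0.145],[16,37,0,0,0,-0.13],[16,37,0,0,0,0],[10,20,0,0,0,0]]'; python3 -m jog '[[0,0,0,0,0,0]]'
```

```text
t: 18.85
eef_pos: [0.5775, 0.3067, 0.1952]
ee_rot: [-3.137, -0.001, 3.133]
force: [0.2, -0.2, -1.0]
width: 0.054
t: 18.95
eef_pos: [0.578, 0.3091, 0.1929]
ee_rot: [-3.136, -0.002, 3.135]
force: [-0.2, -1.2, -1.3]
width: 0.0546
```

```bash
python3 -m jog '[[8,0,-40,0,0,0.04],[0,0,-40,0,0,0],[-1,0,-25,0,0,0],[-1,0,-10,0,0,0],[0,0,0,0,0,0]]'
```

```text
t: 19.45
eef_pos: [0.5823, 0.3074, 0.0713]
ee_rot: [-3.134, -0.005, -3.106]
force: [-0.8, 0.4, -1.5]
width: 0.0546
```

```bash
python3 -m jog '[[3,1,-7,0,0,0],[0,0,-5,0,0,0],[0,0,-3,0,0,0],[0,0,0,0,0,0]]'; python3 -m jog '[[0,0,-3,0,0,0],[0,0,0,0,0,0]]'; python3 -m jog '[[0,0,-2,0,0,0],[0,0,0,0,0,0]]'
```

```text
t: 19.85
eef_pos: [0.5874, 0.3095, 0.0592]
ee_rot: [-3.137, -0.0, -3.106]
force: [0.5, 0.4, -1.2]
width: 0.0542
t: 20.05
eef_pos: [0.588, 0.31, 0.0572]
ee_rot: [-3.138, 0.001, -3.106]
force: [-0.4, -0.4, -1.3]
width: 0.0544
t: 20.25
eef_pos: [0.5882, 0.3102, 0.0556]
ee_rot: [-3.139, 0.002, -3.106]
force: [-0.2, 0.1, -2.6]
width: 0.0541
```

```bash
python3 -m jog '[[-1,0,-3,0,0,0],[0,0,0,0,0,0]]'; python3 -m jog '[[-1,0,-2,0,0,0],[0,0,0,0,0,0]]'; python3 -m jog '[[0,0,-2,0,0,0],[0,0,0,0,0,0]]'
```

```text
t: 20.45
eef_pos: [0.5871, 0.3102, 0.0525]
ee_rot: [-3.139, 0.002, -3.106]
force: [-0.0, -0.5, -1.6]
width: 0.054
t: 20.65
eef_pos: [0.5873, 0.311, 0.0521]
ee_rot: [-3.14, 0.005, -3.105]
force: [-1.2, 0.3, -1.0]
width: 0.0547
t: 20.85
eef_pos: [0.5876, 0.3116, 0.0521]
ee_rot: [-3.141, 0.007, -3.104]
force: [0.2, -0.8, -1.0]
width: 0.0542
```

The creamer is on the well floor (0.0521 against 0.0519 expected). I'll release it, rise, and go to the mug.

```bash
python3 -m jog '[[0,0,0,0,0,0],[0,0,0,0,0,0],[0,0,0,0,0,0],[0,0,0,0,0,0],[0,0,20,0,0,0],[0,0,40,0,0,0],[0,0,45,0,0,0],[0,0,45,0,0,0]]' 1; python3 -m jog '[[-15,-45,0,0,0,0.09],[-15,-45,0,0,0,0.09],[-15,-45,0,0,0,0.09],[-15,-45,0,0,0,0],[-15,-45,0,0,0,0],[-15,-45,0,0,0,0],[-15,-45,0,0,0,0],[-15,-45,0,0,0,0],[-15,-45,0,0,0,0],[-15,-45,0,0,0,0],[-15,-45,0,0,0,0],[-10,-35,0,0,0,0]]'; python3 -m jog '[[0,0,0,0,0,0]]'
python3 - <<'E'
from h import *
for n,c in(('top',(130,95,230,170)),('side',(250,110,350,185))):
    im=eyes.grab_frame(n);a,b,x,y=c;cv2.imwrite('pics/c_%s.png'%n,cv2.resize(im[b:y,a:x],None,fx=4,fy=4,interpolation=cv2.INTER_CUBIC))
cv2.imwrite('pics/c.png',np.hstack([cv2.imread('pics/c_top.png'),cv2.imread('pics/c_side.png')]))
E
```

```text
t: 21.65
eef_pos: [0.5828, 0.3077, 0.1964]
ee_rot: [-3.131, -0.008, -3.106]
force: [1.4, 0.5, -0.1]
width: 0.0877
t: 22.85
eef_pos: [0.4027, -0.2333, 0.2062]
ee_rot: [-3.135, 0.013, -2.814]
force: [1.6, 0.0, -0.4]
width: 0.0878
t: 22.95
eef_pos: [0.4011, -0.2364, 0.2061]
ee_rot: [-3.135, 0.012, -2.819]
force: [0.0, 0.8, -0.3]
width: 0.0874
```

View pics/c.png

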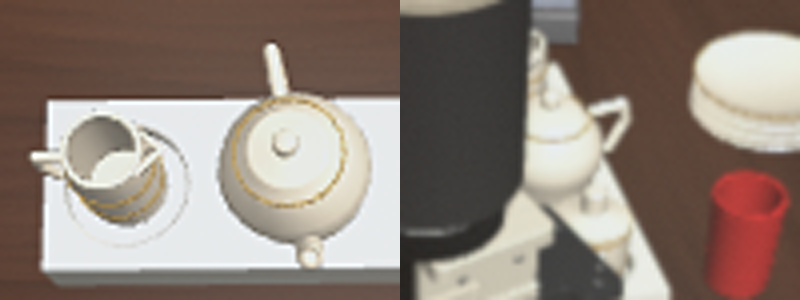

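Creamer stands upright in its well, with its rim at (100,152) and handle pointing outward. Now lowering onto the mug.

```bash
python3 -m jog '[[-4,-23,-30,0.006,0.012,0],[-4,-22,-30,0,0,0],[0,0,-35,0,0,0],[0,0,-30,0,0,0],[0,0,-15,0,0,0],[0,0,0,0,0,0]]'
```

```text
t: 23.65
eef_pos: [0.3984, -0.2758, 0.0634]
ee_rot: [-3.142, 0.009, -2.809]
force: [0.4, -0.1, 1.1]
width: 0.0876
```

```bash
python3 -m jog '[[-6,-6,-18,0,0.009,0],[-1,0,-10,0,0,0],[-1,0,-7,0,0,0],[0,0,0,0,0,0]]'
```

```text
t: 24.05
eef_pos: [0.3942, -0.2798, 0.0298]
ee_rot: [3.141, 0.003, -2.804]
force: [0.0, -0.8, -0.9]
width: 0.0878
```

```bash
python3 -m jog '[[-2,-2,-4,0,0,0],[0,0,0,0,0,0],[0,0,0,0,0,0],[0,0,0,0,0,0],[0,0,0,0,0,0],[0,0,0,0,0,0]]' 0 20; python3 -m jog '[[0,0,15,0,0,0],[0,0,30,0,0,0],[0,0,40,0,0,0],[0,0,40,0,0,0],[0,0,40,0,0,0],[0,0,0,0,0,0]]'
```

```text
t: 24.65
eef_pos: [0.394, -0.2821, 0.028]
ee_rot: [-3.139, 0.007, -2.803]
force: [-0.3, 1.0, -2.0]
width: 0.0606
t: 25.25
eef_pos: [0.3907, -0.2815, 0.1979]
ee_rot: [3.141, 0.002, -2.804]
force: [1.3, -0.7, -1.2]
width: 0.0605
```

```bash
python3 -m jog '[[28,26,0,0,0,-0.1],[28,26,0,0,0,-0.1],[28,26,0,0,0,-0.07],[28,26,0,0,0,0],[28,26,0,0,0,0],[28,26,0,0,0,0],[28,26,0,0,0,0],[28,20,0,0,0,0],[0,0,-20,0,0,0],[0,0,0,0,0,0]]'
```

```text
t: 26.25
eef_pos: [0.6203, -0.0695, 0.1745]
ee_rot: [3.14, 0.003, -3.089]
force: [-1.2, 0.5, -1.9]
width: 0.0605
```

```bash
python3 -m jog '[[0,-5,-35,0,0,0],[-1,0,-35,0,0,0],[-1,0,-20,0,0,0],[-1,0,-8,0,0,0],[0,0,0,0,0,0]]'; python3 -m jog '[[0,0,-3,0,0,0],[0,0,0,0,0,0]]'
```

```text
t: 26.75
eef_pos: [0.6169, -0.0763, 0.0762]
ee_rot: [3.141, 0.005, -3.09]
force: [-0.7, -0.3, -1.2]
width: 0.0606
t: 26.95
eef_pos: [0.6181, -0.0766, 0.0753]
ee_rot: [3.142, 0.008, -3.09]
force: [0.6, -0.4, -0.8]
width: 0.0605
```

```bash
python3 -m jog '[[1,1,-6,0,0.008,0],[0,0,-6,0,0,0],[0,0,-3,0,0,0],[0,0,0,0,0,0]]'; python3 -m jog '[[0,0,-4,0,0,0],[0,0,0,0,0,0]]'
```

```text
t: 27.35
eef_pos: [0.621, -0.0753, 0.062]
ee_rot: [3.141, 0.004, -3.089]
force: [-0.3, -0.4, -0.5]
width: 0.0605
t: 27.55
eef_pos: [0.621, -0.0753, 0.0576]
ee_rot: [3.141, 0.004, -3.089]
force: [-0.2, -1.3, -1.2]
width: 0.0607
```

```bash
python3 -m jog '[[-1,0,-3,0,0,0],[0,0,0,0,0,0]]'; python3 -m jog '[[-1,0,-2,0,0,0],[0,0,0,0,0,0]]'; python3 -m jog '[[0,0,-2,0,0,0],[0,0,0,0,0,0]]'
```

```text
t: 27.75
eef_pos: [0.6198, -0.0753, 0.0542]
ee_rot: [3.141, 0.004, -3.089]
force: [-0.3, 0.2, 0.1]
width: 0.0606
t: 27.95
eef_pos: [0.6194, -0.0752, 0.0528]
ee_rot: [3.141, 0.005, -3.089]
force: [-1.1, -1.0, -0.4]
width: 0.0606
t: 28.15
eef_pos: [0.6197, -0.075, 0.0532]
ee_rot: [3.141, 0.006, -3.088]
force: [-0.0, 0.1, -1.9]
width: 0.0604
```

```bash
python3 -m jog '[[0,0,0,0,0,0],[0,0,0,0,0,0],[0,0,0,0,0,0],[0,0,0,0,0,0],[0,0,20,0,0,0],[0,0,40,0,0,0],[0,0,45,0,0,0],[0,0,45,0,0,0]]' 1; python3 -m jog '[[-30,34,0,0,0,0],[-30,34,0,0,0,-0.04],[-30,34,0,0,0,0],[-30,34,0,0,0,0],[-30,34,0,0,0,0],[-30,34,-10,0,0,0],[0,0,-30,0,0,0],[0,0,0,0,0,0]]'
```

```text
t: 28.95
eef_pos: [0.614, -0.0757, 0.1986]
ee_rot: [-3.141, -0.01, -3.089]
force: [0.9, 0.9, -0.7]
width: 0.0881
t: 29.75
eef_pos: [0.4323, 0.1347, 0.1669]
ee_rot: [3.137, 0.008, -3.131]
force: [0.0, -0.3, -0.6]
width: 0.0876
```

```bash
python3 -m jog '[[2,1,-30,-0.005,0.008,0],[0,0,-18,0,0,0],[0,0,0,0,0,0]]'
```

```text
t: 30.05
eef_pos: [0.4367, 0.1362, 0.1211]
ee_rot: [3.141, 0.003, -3.13]
force: [-0.8, 0.6, -0.1]
width: 0.0875
```

```bash
python3 -m jog '[[-2,0,-30,0,0,0],[-1,0,-25,0,0,0],[-1,0,-15,0,0,0],[-1,0,-6,0,0,0],[0,0,0,0,0,0]]'
```

```text
t: 30.55
eef_pos: [0.4381, 0.1366, 0.0496]
ee_rot: [3.138, 0.01, -3.134]
force: [0.1, 0.9, 0.5]
width: 0.0877
```

```bash
python3 -m jog '[[-3,0,-9,0,0.01,0],[0,0,0,0,0,0]]'; python3 -m jog '[[0,0,0,0,0,0],[0,0,0,0,0,0],[0,0,0,0,0,0],[0,0,0,0,0,0],[0,0,0,0,0,0],[0,0,0,0,0,0]]' 0 25; python3 -m jog '[[0,0,15,0,0,0],[0,0,30,0,0,0],[0,0,40,0,0,0],[0,0,40,0,0,0],[0,0,40,0,0,0],[0,0,0,0,0,0]]'
```

```text
t: 30.75
eef_pos: [0.4364, 0.1372, 0.0421]
ee_rot: [3.137, 0.002, -3.135]
force: [0.0, 0.4, 0.7]
width: 0.0875
t: 31.35
eef_pos: [0.4374, 0.138, 0.0439]
ee_rot: [3.135, 0.004, -3.134]
force: [0.4, 0.2, -1.2]
width: 0.0562
t: 31.95
eef_pos: [0.4341, 0.1354, 0.2129]
ee_rot: [3.14, -0.002, -3.135]
force: [0.2, 0.6, -1.3]
width: 0.0559
```

```bash
python3 -m jog '[[18,-39,0,0,0,0.03],[18,-39,0,0,0,0.025],[18,-39,0,0,0,0],[18,-39,0,0,0,0],[18,-39,0,0,0,0],[18,-39,0,0,0,0],[18,-39,0,0,0,0],[18,-39,0,0,0,0],[18,-39,0,0,0,0],[18,-39,0,0,0,0],[12,-20,0,0,0,0],[0,0,0,0,0,0]]'
```

```text
t: 33.15
eef_pos: [0.6267, -0.2898, 0.2017]
ee_rot: [3.131, -0.011, -3.072]
force: [-0.7, -0.5, -2.7]
width: 0.0562
```

```bash
python3 -m jog '[[6,-3,-30,-0.01,-0.01,0],[0,0,-40,0,0,0],[-1,0,-25,0,0,0],[-1,0,-10,0,0,0],[0,0,0,0,0,0]]'; python3 -m jog '[[0,0,-3,0,0,0],[0,0,0,0,0,0]]'
```

```text
t: 33.65
eef_pos: [0.6279, -0.2919, 0.0891]
ee_rot: [3.14, -0.006, -3.074]
force: [-0.1, -0.1, -1.5]
width: 0.0559
t: 33.85
eef_pos: [0.6287, -0.2915, 0.0875]
ee_rot: [3.141, -0.004, -3.073]
force: [0.6, -0.6, -1.7]
width: 0.0562
```

```bash
python3 -m jog '[[4,-2,-6,0,0,0],[0,0,-5,0,0,0],[0,0,-3,0,0,0],[0,0,0,0,0,0]]'; python3 -m jog '[[0,0,-2,0,0,0],[0,0,0,0,0,0]]'
```

```text
t: 34.25
eef_pos: [0.6354, -0.294, 0.0762]
ee_rot: [-3.14, 0.002, -3.073]
force: [0.1, 0.2, -1.6]
width: 0.056
t: 34.45
eef_pos: [0.6354, -0.2942, 0.0742]
ee_rot: [-3.14, 0.002, -3.073]
force: [-0.1, -0.6, -0.7]
width: 0.056
```

```bash
python3 -m jog '[[-1,0,-3,0,0,0],[0,0,0,0,0,0]]'; python3 -m jog '[[-1,0,-2,0,0,0],[0,0,0,0,0,0]]'; python3 -m jog '[[0,0,-2,0,0,0],[0,0,0,0,0,0]]'
```

```text
t: 34.65
eef_pos: [0.6343, -0.2941, 0.071]
ee_rot: [-3.14, 0.002, -3.073]
force: [0.3, -0.5, -1.9]
width: 0.0561
t: 34.85
eef_pos: [0.6335, -0.2943, 0.0692]
ee_rot: [-3.14, 0.003, -3.073]
force: [0.3, -0.6, -2.5]
width: 0.0561
t: 35.05
eef_pos: [0.6338, -0.295, 0.0694]
ee_rot: [-3.138, 0.004, -3.072]
force: [0.3, -0.1, -1.2]
width: 0.0556
```

Contact came at 0.069 as expected. I'll release, retreat upward and back toward the robot, then look.

```bash
python3 -m jog '[[0,0,0,0,0,0],[0,0,0,0,0,0],[0,0,0,0,0,0],[0,0,0,0,0,0],[0,0,20,0,0,0],[0,0,40,0,0,0],[0,0,45,0,0,0],[0,0,45,0,0,0],[0,0,30,0,0,0]]' 1; python3 -m jog '[[-30,-30,0,0,0,0],[-30,-30,0,0,0,0],[-35,-35,0,0,0,0],[-35,-35,0,0,0,0],[-35,-35,0,0,0,0],[-35,-35,0,0,0,0],[-35,-35,0,0,0,0],[0,0,0,0,0,0],[0,0,0,0,0,0]]'
python3 - <<'E'
from h import *
T=eyes.grab_frame('top');S=eyes.grab_frame('side');cv2.imwrite('pics/raw_tf.png',T);cv2.imwrite('pics/raw_sf.png',S)
a=cv2.resize(T[95:205,130:430],(798,293),interpolation=cv2.INTER_CUBIC);b=cv2.resize(S[110:310,200:400],(300,300),interpolation=cv2.INTER_CUBIC)
b=cv2.copyMakeBorder(b,0,0,249,249,cv2.BORDER_CONSTANT)
cv2.imwrite('pics/f.png',np.vstack([a,b]))
E
```

```text
t: 35.95
eef_pos: [0.6295, -0.2937, 0.248]
ee_rot: [3.141, -0.008, -3.072]
force: [0.7, 0.7, 0.3]
width: 0.0874
t: 36.85
eef_pos: [0.3903, -0.5336, 0.2559]
ee_rot: [-3.136, 0.004, -3.068]
force: [-0.7, 0.8, -0.3]
width: 0.0876
```

View pics/f.png

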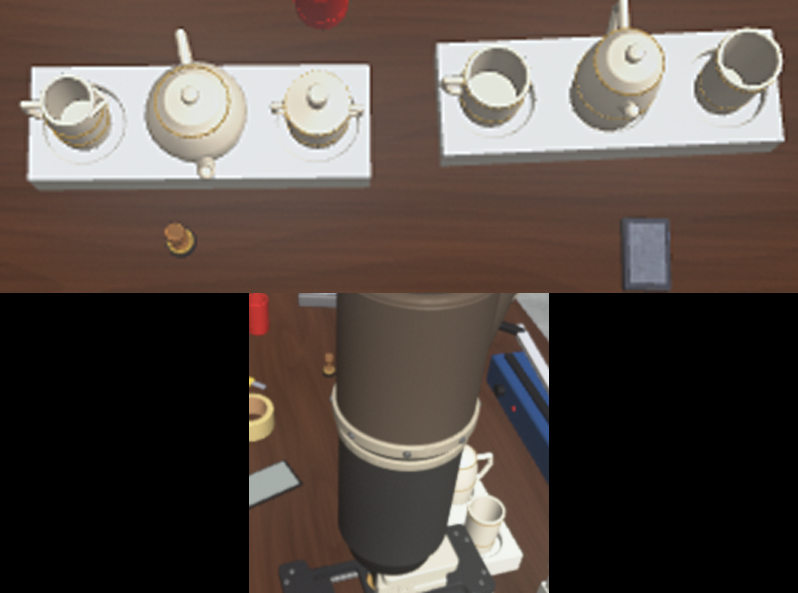

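All four pieces and the lid stand in place. A quick numeric check of rim centres, and a comparison of the stamp and pots with the first picture.

```bash
python3 - <<'E'
from h import *
tr=dict(tea=((.5892,.2001),.0306),cof=((.6264,-.1851),.0634))
for n,t,u,v,z in(('creamer','tea',70,107,.101),('lid disc','tea',318,103,.085),('mug','cof',497,82,.093),('beaker','cof',749,60,.113)):
    p=onz('top',130+u/2.66-.5,95+v/2.66-.5,z)[:2];c,a=tr[t];d=p-c
    print(n,p.round(4),'tray xy',np.round([d@[np.cos(a),np.sin(a)],d@[-np.sin(a),np.cos(a)]],4))
A=cv2.imread('pics/raw_t0.png',0);B=cv2.imread('pics/raw_tf.png',0)
for n,(a,b,c,d) in dict(teapot=(184,104,222,164),coffee=(346,93,380,146),stamp=(190,177,206,194)).items():
    r=cv2.matchTemplate(B[b-5:d+5,a-5:c+5],A[b:d,a:c],cv2.TM_CCOEFF_NORMED); _,m,_,l=cv2.minMaxLoc(r);print(n,round(m,3),(l[0]-5,l[1]-5))
E
```

```text
creamer [0.5812 0.3086] tray xy [-0.0047  0.1086]
lid disc [0.5942 0.0882] tray xy [ 0.0016 -0.112 ]
mug [ 0.6144 -0.0729] tray xy [-0.0049  0.1127]
beaker [ 0.6321 -0.2939] tray xy [-0.0013 -0.1089]
teapot 1.0 (0, 0)
coffee 1.0 (0, 0)
stamp 0.999 (0, 0)
```

```bash
python3 -c "
from station import workorder; print(workorder.job_done())"
```

```text
the job is handed in; nothing more can be done
None
```

Both trays are packed and the job is handed in, at about 37 s on the robot's clock against the 109 s limit. No verdict was reported.

- **Placement:** The cream jug is in the left well and the lidded sugar bowl in the right well of the teapot tray. The mug is in the left well and the beaker in the right well of the coffee-pot tray. Each piece was lowered until it stopped moving, and only then released.
- **Last check, position:** In the final top view all four pieces stand upright, and their centres are within about 5 mm of the well centres (15 mm allowed). The lid disc measured about 1 mm from where I had measured the bowl.
- **Last check, things to leave alone:** The teapot, coffee pot and stamp match the first picture with a shift of 0 pixels.
- **Disagreements:**
  - The force reading barely showed the touch-downs, so I judged contact from the height where the tool stopped.
  - I pressed the sugar bowl about 6 mm past that height, tilting the tool by up to 0.04 rad. The bowl still stood level afterwards.
  - In the last side view the arm hid most of the trays. The final check therefore rests mainly on the top view, and heights and tilts were judged by eye and from the tool's stopping height.

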